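Put away the pile on the art-room bench

TASK

Clear the pile of art supplies from the top down, one thing at a time: first the ink bottle into the smaller round dish, then the round tin into the wider round dish, then the wooden pastel box into the shorter tray, and last the pencil tin into the long tray. Each must end flat inside the rim of its own tray or dish, the right way up as it is now; never tip anything over, and leave the water cup and the paint jar where they stand.

Things in the scene. Friction and masses are not known exactly. Their poses are not given: they have to be found in the camera images.
- pencil_tin: Flat closed metal pencil tin, rectangular with plain vertical sides, 175 long (own x) x 56 wide (own y) x 28 high, about 0.24 kg. It lies on the table with the rest of the pile on it: pastel box on the tin, round tin on the box, ink bottle on the round tin. Origin: centre of its underside, z up. Each thing of the pile stands near the middle of the one below (the box up to 30 off along the tin, the round tin up to 12 off along the box).
- pastel_box: Closed wooden pastel box, 92 long (own x) x 54 wide (own y) x 32 high, about 0.17 kg, second from the bottom of the pile. Its long side runs roughly along the tin's. Origin: centre of its underside, z up.
- round_tin: Closed round metal tin, upright, 51 diameter x 30 high, about 0.12 kg, third in the pile. Origin: centre of its underside, z up.
- ink_bottle: Small ink bottle, upright on top of the pile, about 0.09 kg: amber body 36 diameter and 42 high, then a narrow neck and a black cap 27 diameter, 62 high overall. Origin: centre of its underside, z up.
- long_tray: Long shallow wooden tray fixed to the table, for the pencil tin: inside 195 (own x) x 76 (own y), floor 3 above the table, rim 6 thick and 9 above the table (6 above the floor). Origin: centre of its underside on the table, z up.
- short_tray: Shorter shallow wooden tray fixed to the table, for the pastel box: inside 112 (own x) x 74 (own y), same floor (3) and rim (6 thick, 9 above the table). Origin: centre of its underside on the table, z up.
- wide_dish: Wider round shallow wooden dish fixed to the table, for the round tin: inside diameter 76, same floor (3) and rim (6 thick, 9 above the table). Origin: centre of its underside on the table, z up.
- small_dish: Smaller round shallow wooden dish fixed to the table, for the ink bottle: inside diameter 54, same floor (3) and rim (6 thick, 9 above the table). Origin: centre of its underside on the table, z up.
- water_cup: Bystander, loose: white ceramic cup without handle, 64 diameter, 62 high, about 0.25 kg, standing beyond the trays as seen from the robot. Origin: centre of its underside.
- paint_jar: Bystander, loose: closed paint jar, 56 diameter, 55 high, about 0.2 kg, standing beyond the trays as seen from the robot. Origin: centre of its underside.

How it is judged:
By the outcome, as a careful person would: the job done as asked, in the order asked, and still so for the second after the job is handed in, with the robot touching nothing.
It also fails if it takes over 128 s, if anything falls off the work surface, if the arm or the gripper's body presses on something with over 40 N, if the wrist force passes 120 N, or if a joint passes its speed limit or range.

ROBOT

A 6-joint arm with a two-finger parallel gripper is mounted at the origin on the work surface. World frame = base frame: x ahead of the robot, y to its left, z up, the work surface at z = 0. Lengths are in m, angles in rad, forces in N, time in s.
With the tool pointing down it reaches from about 0.35 to 0.975 m from the base axis. Payload 17.4 kg.
Tool frame: the origin (TCP) lies midway between the tips of the shut fingers; the grasp point (between the pads) lies 19 mm behind it; z points along the fingers, y is the line along which they close (so a half turn about z gives the same grasp; the last joint's range is limited). The gripper opens to 85 mm and grips with 20 to 120 N. Pads are 22 mm wide; open, the fingers measure 114 mm over their backs; the gripper's body (76 mm by 85 mm) begins 54 mm behind the grasp point. The pads swing forward as they close: fully open they stand 13 mm farther back than shut.
Start: joints at [1.17, 0.116, 1.442, -0, 1.584, -0.038], TCP at [0.24, 0.631, 0.231] pointing down, gripper open.
Joint ranges: [-2.83, 2.83], [-0.83, 2.19], [0.07, 2.5], [-1.14, 4.28], [0.01, 3], [-2.97, 2.97]. Speed limits (rad/s): [1.89, 1.89, 2.22, 3.14, 3.14, 3.14].

INTERFACE

Orientations are given as a unit quaternion [x, y, z, w].
In Python, from bench import r, imaging, sign_off gives the robot as it stands.
- The arm moves only by the tool carry_out, never from a script. Its argument "motion" is a list of rows, each a list of 4 numbers: the shift along the tool's x, y, z in units of 20 mm (1.0 is 20 mm), then the turn about the tool's z in units of 5 degrees (1.0 is 5 degrees). A call has 1 to 8 rows; each row shifts and turns the commanded pose from where the row before left it, along the tool's axes as they then stand; what a row does not reach is not made up. A row lasts 1/8 s, in which the tool goes at most 62.5 mm and 10.7 degrees, less where a joint would pass 70% of its speed; a pose out of reach is approached as far as the arm can. A call with a number of a shift or a turn outside -1 to 1 is refused whole. A call with a gripper value outside its range is refused whole. "hand" is the opening, from 0 (shut) to 1 (fully open), set as the call begins (left out, the last holds). The fingers move at their own pace and stop on an object; the grip force is fixed at half the most. Time passes only in rows, so rows that do not move let the fingers close. It gives the time, the measured TCP pose, the force, the opening and the grip force at its end, in the units of the state.
- r.sense(): the state, without advancing time (a new reading comes with each control period).
- imaging.camera(name): name is "side" or "top" or "wrist"; returns a dict with "color" (400x640x3 uint8, red, green, blue), "range_z" (400x640 float32, m along the optical axis (not along the pixel's ray), 0 where there is no reading), "mtx" (3x3 intrinsics, pixels), "T" (4x4, takes a point from camera to world coordinates). Camera axes: x right, y down, z forward; pixel columns grow to the right and rows downward; lengths in m; the calibration is good to about 2 mm. A picture is of the moment at which its call begins.
- sign_off(): hands the job in; it is judged then, once.
The state is a dict: "t": time; "joint_pos": joint angles; "qd": joint speeds; "tau": joint torques, N m; "tool_pos": TCP position; "tcp_rot": TCP orientation; "force": force on the tool from outside, world axes, zero at the start; "moment": the same for the moment, N m; "opening": finger opening in m; "grasp_force": force on a finger pad.
Only numpy, scipy, OpenCV 4.12 (cv2) and the standard library are available. Lean on these libraries where they do the work, as an engineer would, in place of code of your own. Each camera call takes 0.05 s, during which the arm holds its last target. There are 200 camera calls.

## Working session

There is one attempt and no reset: what is moved stays moved. The work goes in short steps, Python scripts to look and compute and a tool call to move; the robot and the scene stay as the last step left them, time stands still between calls to the robot, and variables do not carry over. Pictures are saved under pics/ and viewed, at most 14 in all, crops included, and the job is handed in when it is done.

Besides the shell and the picture viewer there is one more tool, called after ">>>" by a JSON object that holds its "fn" and its "kwargs". carry_out: Moves the arm, as the interface text tells. Its arguments: {"type":"object","properties":{"motion":{"type":"array","items":{"type":"array","items":{"type":"number"}}},"hand":{"type":"number"}},"required":["motion"]}

```bash
mkdir -p pics; ls; python3 - <<'E'
from bench import r, imaging
import cv2,numpy as np
s=r.sense(); print({k:np.round(v,3).tolist() for k,v in s.items()})
for n in ("top","side"):
    c=imaging.camera(n); cv2.imwrite(f"pics/{n}0.png",c["color"][:,:,::-1]); np.savez(f"{n}0.npz",**c)
    print(n,np.round(c["T"],3).tolist(),c["mtx"].tolist())
E
```

```text
pics
{'t': 0.0, 'joint_pos': [1.17, 0.116, 1.442, 0.0, 1.584, -0.038], 'qd': [0.001, 0.0, -0.0, -0.0, 0.001, -0.002], 'tau': [-0.001, -73.198, -63.249, -0.0, 0.006, -0.0], 'tool_pos': [0.239, 0.631, 0.231], 'tcp_rot': [0.18, 0.984, -0.001, -0.0], 'force': [0.078, 0.535, 0.066], 'moment': [-0.004, -0.0, -0.013], 'grasp_force': 0.0, 'opening': 0.085}
top [[0.017, -0.987, 0.157, 0.402], [-1.0, -0.017, 0.004, -0.02], [-0.001, -0.157, -0.988, 1.113], [0.0, 0.0, 0.0, 1.0]] [[409.29048186093354, 0.0, 316.9200395875799], [0.0, 409.29048186093354, 198.63544660882306], [0.0, 0.0, 1.0]]
side [[0.923, -0.266, 0.279, 0.259], [-0.386, -0.626, 0.678, -0.761], [-0.006, -0.733, -0.68, 0.841], [0.0, 0.0, 0.0, 1.0]] [[438.02797822742957, 0.0, 324.9293109859797], [0.0, 438.02797822742957, 194.95656481734926], [0.0, 0.0, 1.0]]
```

View pics/top0.png

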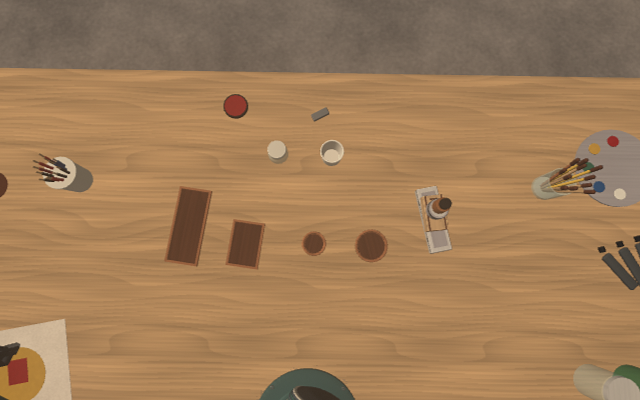

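View pics/side0.png

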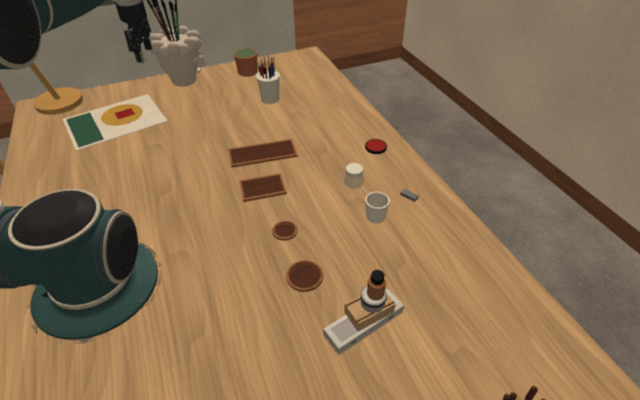

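The top view shows the pile at about (436,218), the long tray at (188,226), the short tray at (246,244), the small dish at (314,243), the wide dish at (371,246), the jar at (277,150) and the cup at (332,152). The side view confirms this. Next I'll measure them.

```bash
cat > h.py <<'E'
import numpy as np,cv2
def cloud(c):
    z=np.asarray(c["range_z"],float);K=c["mtx"];T=c["T"]
    v,u=np.mgrid[:z.shape[0],:z.shape[1]]
    P=np.stack([(u-K[0,2])/K[0,0]*z,(v-K[1,2])/K[1,1]*z,z],-1)
    W=P@T[:3,:3].T+T[:3,3]; W[z==0]=np.nan
    return W
def rect(P):
    (c,(w,h),a)=cv2.minAreaRect((P[:,:2]*1000).astype(np.float32))
    if w<h: w,h,a=h,w,a+90
    a=(a+90)%180-90
    return [round(float(x),1) for x in (*c,w,h,a)]
E
python3 - <<'E'
from h import *
c=dict(np.load("top0.npz"));W=cloud(c);col=c["color"].astype(int)
def box(u0,u1,v0,v1):
    m=np.zeros(W.shape[:2],bool);m[v0:v1,u0:u1]=1;return m
dark=(col.sum(2)<330)&(col[...,0]>col[...,2])
for n,b in dict(long=(155,220,180,272),short=(220,272,212,275),small=(295,335,225,265),wide=(348,398,225,270)).items():
    m=(dark&box(*b)).astype(np.uint8); k,l,st,_=cv2.connectedComponentsWithStats(m)
    i=1+np.argmax(st[1:,4]);P=W[l==i];P=P[~np.isnan(P[:,0])];print(n,len(P),rect(P),np.round(P.mean(0),4),np.round(np.median(P[:,2]),4))
m=box(405,470,175,260)
for n,z0,z1 in (("tin",.018,.036),("box",.05,.066),("rt",.082,.096),("ink",.145,.165)):
    P=W[m&(W[...,2]>z0)&(W[...,2]<z1)];print(n,len(P),rect(P) if len(P) else 0, np.round(np.median(P,0),4))
for n,b in dict(jar=(262,292,135,170),cup=(315,350,135,170)).items():
    P=W[box(*b)&(W[...,2]>.02)];print(n,rect(P),np.nanmax(P[:,2]))
P=W[box(150,480,100,300)];print("table z",np.nanmedian(P[:,2]))
c=dict(np.load("side0.npz"));W=cloud(c)
m=box(310,420,255,360)
for n,z0,z1 in (("tin",.02,.035),("box",.05,.066),("rt",.082,.096),("ink",.148,.165)):
    P=W[m&(W[...,2]>z0)&(W[...,2]<z1)];print(n,len(P),rect(P) if len(P) else 0, np.round(np.median(P,0),4))
E
```

```text
long 2511 [498.2, 331.7, 206.6, 89.5, -7.6] [0.497  0.332  0.0048] 0.0043
short 1457 [451.8, 175.4, 122.4, 85.9, -7.4] [0.4514 0.1754 0.0047] 0.0042
small 428 [455.9, -9.8, 62.0, 59.3, 1.2] [ 0.4563 -0.0087  0.0052] 0.0047
wide 821 [452.7, -163.6, 87.6, 84.8, -64.2] [ 0.4527 -0.1637  0.0047] 0.0043
tin 689 [525.6, -324.4, 175.1, 61.8, 11.9] [ 0.4801 -0.3273  0.0281]
box 427 [539.4, -320.6, 92.4, 55.1, 6.8] [ 0.5185 -0.3133  0.0602]
rt 161 [543.1, -317.2, 51.2, 42.7, 39.7] [ 0.5335 -0.31    0.0899]
ink 104 [549.6, -319.7, 25.1, 24.8, 88.3] [ 0.5496 -0.3192  0.1519]
jar [701.0, 95.9, 52.0, 51.9, 67.3] 0.06182036176407402
cup [697.5, -52.0, 61.3, 61.1, 3.0] 0.06716133605522745
table z 0.0009067748240134677
tin 1112 [522.2, -328.6, 175.0, 58.3, 12.1] [ 0.4779 -0.3446  0.0284]
box 640 [536.3, -323.7, 93.5, 55.9, 6.3] [ 0.5135 -0.3367  0.0603]
rt 275 [538.1, -326.8, 52.3, 41.7, -45.9] [ 0.5314 -0.3353  0.0903]
ink 137 [546.4, -322.3, 26.7, 24.7, 74.1] [ 0.546  -0.3234  0.1522]
```

>>> {"fn": "carry_out", "kwargs": {"motion": [[0,0,0,-0.83],[0,0,0,-0.83],[0,0,0,-0.83],[0,0,0,-0.83],[0,0,0,-0.83],[-0.32,-1,0,0],[-0.32,-1,0,0],[-0.32,-1,0,0]], "hand": 1}}

```text
t: 1.1
tool_pos: [0.259, 0.5698, 0.2312]
tcp_rot: [0.0, 1.0, -0.0, -0.0]
force: [0.0, -0.0, 0.4]
opening: 0.085
grasp_force: 0.0
```

>>> {"fn": "carry_out", "kwargs": {"motion": [[-0.32,-1,0,0],[-0.32,-1,0,0],[-0.32,-1,0,0],[-0.32,-1,0,0],[-0.32,-1,0,0],[-0.32,-1,0,0],[-0.32,-1,0,0],[-0.32,-1,0,0]]}}

```text
t: 2.1
tool_pos: [0.3102, 0.4097, 0.2313]
tcp_rot: [0.0, 1.0, -0.0, 0.0]
force: [0.4, -0.6, 1.2]
opening: 0.0857
grasp_force: 0.0
```

>>> {"fn": "carry_out", "kwargs": {"motion": [[-0.32,-1,0,0],[-0.32,-1,0,0],[-0.32,-1,0,0],[-0.32,-1,0,0],[-0.32,-1,0,0],[-0.32,-1,0,0],[-0.32,-1,0,0],[-0.32,-1,0,0]]}}

```text
t: 3.1
tool_pos: [0.3611, 0.2497, 0.2313]
tcp_rot: [0.0, 1.0, 0.0, 0.0]
force: [0.9, -0.4, 0.4]
opening: 0.0855
grasp_force: 0.0
```

>>> {"fn": "carry_out", "kwargs": {"motion": [[-0.32,-1,0,0],[-0.32,-1,0,0],[-0.32,-1,0,0],[-0.32,-1,0,0],[-0.32,-1,0,0],[-0.32,-1,0,0],[-0.32,-1,0,0],[-0.32,-1,0,0]]}}

```text
t: 4.1
tool_pos: [0.412, 0.0897, 0.2313]
tcp_rot: [0.0, 1.0, 0.0, 0.0]
force: [1.0, 0.5, 0.0]
opening: 0.0856
grasp_force: 0.0
```

>>> {"fn": "carry_out", "kwargs": {"motion": [[-0.34,-1,0,0],[-0.34,-1,0,0],[-0.34,-1,0,0],[-0.34,-1,0,0],[-0.34,-1,0,0],[-0.34,-1,0,0],[-0.34,-1,0,0],[-0.34,-1,0,0]]}}

```text
t: 5.1
tool_pos: [0.4661, -0.0704, 0.2313]
tcp_rot: [0.0, 1.0, -0.0, 0.0]
force: [-0.9, 0.2, -0.1]
opening: 0.0851
grasp_force: 0.0
```

>>> {"fn": "carry_out", "kwargs": {"motion": [[-0.34,-1,0,0],[-0.34,-1,0,0],[-0.34,-1,0,0],[-0.34,-1,0,0],[-0.34,-1,0,0],[-0.34,-1,0,0],[-0.34,-1,0,0],[-0.34,-1,0,0]]}}

```text
t: 6.1
tool_pos: [0.5211, -0.2304, 0.2313]
tcp_rot: [0.0, 1.0, 0.0, -0.0]
force: [0.7, 0.7, -0.1]
opening: 0.0854
grasp_force: 0.0
```

>>> {"fn": "carry_out", "kwargs": {"motion": [[-0.34,-1,0,0],[-0.34,-1,0,0],[-0.34,-1,0,0],[-0.34,-1,0,0],[0,-0.5,0,0],[0,0,0,0]]}}

```text
t: 6.85
tool_pos: [0.5476, -0.3196, 0.2311]
tcp_rot: [0.001, 1.0, 0.0, -0.0]
force: [0.2, -0.1, 0.5]
opening: 0.0856
grasp_force: 0.0
```

```bash
python3 - <<'E'
from h import *
from bench import r,imaging
c=imaging.camera("wrist"); cv2.imwrite("pics/w0.png",c["color"][:,:,::-1]);np.savez("w0.npz",**c)
W=cloud(c);print(np.round(c["T"],3).tolist(),r.sense()["tool_pos"])
m=(abs(W[...,0]-.53)<.12)&(abs(W[...,1]+.32)<.1)
for n,z0,z1 in (("tin",.022,.035),("box",.054,.066),("rt",.084,.096),("ink",.145,.165)):
    P=W[m&(W[...,2]>z0)&(W[...,2]<z1)];print(n,len(P),rect(P) if len(P) else 0)
E
```

```text
[[-0.0, 0.962, 0.274, 0.478], [1.0, 0.0, -0.0, -0.32], [-0.0, 0.274, -0.962, 0.373], [0.0, 0.0, 0.0, 1.0]] [ 0.54760345 -0.31914031  0.23124729]
tin 3376 [525.4, -329.8, 175.0, 56.0, 12.2]
box 2113 [538.7, -324.0, 92.7, 54.1, 7.1]
rt 1089 [539.0, -323.1, 51.0, 40.0, 88.4]
ink 1019 [548.8, -323.4, 26.4, 25.9, -1.0]
```

View pics/w0.png

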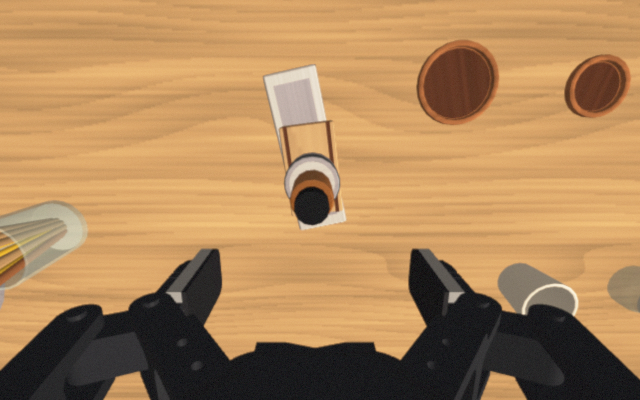

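The wrist view shows the pile near the middle: bottle cap at (312,205), round tin at (313,178), box and pencil tin below, both fingers clear. I go down on the bottle's body.

>>> {"fn": "carry_out", "kwargs": {"motion": [[-0.06,-0.19,0.95,0],[0,0,1,0],[0,0,1,0],[0,0,1,0],[0,0,1,0],[0,0,1,0],[0,0,0.6,0],[0,0,0,0]]}}

```text
t: 7.9
tool_pos: [0.5487, -0.3228, 0.0993]
tcp_rot: [0.0, 1.0, 0.0, -0.001]
force: [-0.9, -0.6, 1.0]
opening: 0.0855
grasp_force: 0.0
```

>>> {"fn": "carry_out", "kwargs": {"motion": [[0,0,0,0],[0,0,0,0],[0,0,0,0],[0,0,0,0],[0,0,0,0],[0,0,0,0]], "hand": 0}}

```text
t: 8.65
tool_pos: [0.5493, -0.3231, 0.1011]
tcp_rot: [0.0, 1.0, -0.0, 0.001]
force: [-0.3, 1.6, 5.1]
opening: 0.0344
grasp_force: 59.7
```

>>> {"fn": "carry_out", "kwargs": {"motion": [[0,0,-0.2,0],[0,0,-0.6,0],[0,0,-1,0],[0,0,-1,0],[0,0,-1,0],[0,0.2,-1,0],[0.1,0.6,0,0],[0.3,1,0,0]]}}

```text
t: 9.65
tool_pos: [0.5405, -0.2858, 0.1954]
tcp_rot: [0.0, 1.0, 0.0, -0.0]
force: [-1.0, 0.2, -0.9]
opening: 0.0345
grasp_force: 59.7
```

```bash
python3 - <<'E'
from h import *
c=dict(np.load("w0.npz"));W=cloud(c);col=c["color"].astype(int)
dark=(col.sum(2)<330)&(col[...,0]>col[...,2]+15)
for n,(u0,u1,v0,v1) in dict(wide=(405,510,30,135),small=(555,640,45,125)).items():
    m=np.zeros(dark.shape,np.uint8);m[v0:v1,u0:u1]=dark[v0:v1,u0:u1]
    k,l,st,_=cv2.connectedComponentsWithStats(m);i=1+np.argmax(st[1:,4]);P=W[l==i];P=P[~np.isnan(P[:,0])];print(n,len(P),rect(P))
E
```

```text
wide 4575 [454.1, -165.7, 85.6, 80.0, 87.9]
small 2611 [454.7, -13.1, 62.4, 61.7, -65.6]
```

>>> {"fn": "carry_out", "kwargs": {"motion": [[0.31,0.98,0,0],[0.31,0.98,0,0],[0.31,0.98,0,0],[0.31,0.98,0,0],[0.31,0.98,0,0],[0.31,0.98,0,0],[0.31,0.98,0,0],[0.31,0.98,0,0]]}}

```text
t: 10.65
tool_pos: [0.491, -0.1288, 0.1963]
tcp_rot: [0.0, 1.0, -0.0, 0.0]
force: [-0.1, 0.5, -1.0]
opening: 0.0345
grasp_force: 59.7
```

>>> {"fn": "carry_out", "kwargs": {"motion": [[0.31,0.98,0,0],[0.31,0.98,0,0],[0.31,0.98,0,0],[0.31,0.98,0,0],[0.31,0.98,0,0],[0.25,0.98,0,0],[0,0,1,0],[0,0,1,0]]}}

```text
t: 11.65
tool_pos: [0.4553, -0.0124, 0.1546]
tcp_rot: [0.0, 1.0, -0.0, -0.0]
force: [-0.1, -1.1, -0.5]
opening: 0.0349
grasp_force: 59.8
```

>>> {"fn": "carry_out", "kwargs": {"motion": [[0,0,1,0],[0,0,1,0],[0,0,1,0],[0,0,1,0],[0,0,0,0]]}}

```text
t: 12.28
tool_pos: [0.4547, -0.0125, 0.0745]
tcp_rot: [0.0, 1.0, 0.0, -0.001]
force: [-0.1, 0.1, -1.3]
opening: 0.0346
grasp_force: 59.8
```

```bash
cat > look.py <<'E'
import sys
from h import *
from bench import r,imaging
n,cam=sys.argv[1],sys.argv[2]
c=imaging.camera(cam); cv2.imwrite(f"pics/{n}.png",c["color"][:,:,::-1]);np.savez(f"{n}.npz",**c)
s=r.sense();print(s["t"],np.round(s["tool_pos"],4),np.round(s["force"],1))
W=cloud(c);col=c["color"].astype(int)
dark=(col.sum(2)<330)&(col[...,0]>col[...,2]+15)&(W[...,2]<.02)
k,l,st,_=cv2.connectedComponentsWithStats(dark.astype(np.uint8))
for i in range(1,k):
    if st[i,4]>300:
        P=W[l==i];print("dark",st[i,4],rect(P),np.round(np.median(P[:,2]),4),st[i,:4])
E
python3 look.py w1 wrist
```

```text
12.325 [ 0.4553 -0.0125  0.0758] [ 0.7 -0.8 -0. ]
dark 1417 [445.9, 131.8, 122.4, 2.8, -7.1] 0.0047 [496 108  61 171]
dark 15192 [451.8, 176.1, 113.0, 74.6, -7.1] 0.0021 [513 119 127 167]
dark 8133 [454.9, -164.4, 74.4, 74.4, 55.1] 0.0026 [ 49 157 104 104]
dark 2671 [451.1, -7.5, 52.5, 40.0, 81.3] 0.0025 [285 177  75  62]
```

View pics/w1.png

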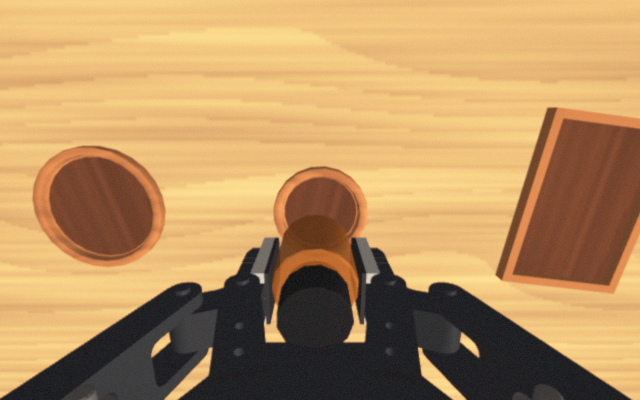

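```bash
python3 - <<'E'
from h import *
from scipy.optimize import least_squares
c=dict(np.load("w1.npz"));W=cloud(c);col=c["color"].astype(int)
# rim (orange ring) points
m=np.zeros(W.shape[:2],bool);m[160:235,268:372]=1
P=W[m&(W[...,2]>.0065)&(W[...,2]<.012)]
print(len(P),np.nanmin(P,0),np.nanmax(P,0))
f=lambda q:np.hypot(P[:,0]-q[0],P[:,1]-q[1])-.030
s=least_squares(f,[.455,-.01],loss="soft_l1",f_scale=.003);print(s.x,np.std(s.fun))
A=W[200,240:400];print(np.round(c["mtx"],1)[0],np.round(c["T"][:3,3],4))
# bottle
B=W[(W[...,2]>.07)&(W[...,2]<.105)&(abs(W[...,1]+.012)<.017)&(abs(W[...,0]-.455)<.03)];print(np.nanmin(B,0),np.nanmax(B,0))
E
```

```text
1436 [ 0.42332514 -0.04171878  0.00651623] [0.47143306 0.02273745 0.01017901]
[ 0.45585771 -0.00970401] 0.00163514396638482
[316.4   0.  314.8] [ 0.3858 -0.0131  0.2165]
[ 0.43655158 -0.0289931   0.07002705] [0.46627696 0.00499028 0.10499953]
```

>>> {"fn": "carry_out", "kwargs": {"motion": [[-0.05,0.12,1,0],[0,0,1,0],[0,0,0.7,0],[0,0,0.3,0],[0,0,0,0]]}}

```text
t: 12.95
tool_pos: [0.4567, -0.0101, 0.0165]
tcp_rot: [0.0, 1.0, -0.0, 0.0]
force: [-0.4, -0.2, -0.2]
opening: 0.0351
grasp_force: 59.8
```

>>> {"fn": "carry_out", "kwargs": {"motion": [[0,0,0.1,0],[0,0,0.05,0],[0,0,0.05,0],[0,0,0,0]]}}

```text
t: 13.45
tool_pos: [0.457, -0.0101, 0.0141]
tcp_rot: [0.0, 1.0, -0.0, 0.0]
force: [-10.7, 0.3, 20.9]
opening: 0.0345
grasp_force: 62.0
```

>>> {"fn": "carry_out", "kwargs": {"motion": [[0,0,-0.07,0],[0,0,0,0]]}}

```text
t: 13.7
tool_pos: [0.4568, -0.0101, 0.0141]
tcp_rot: [0.0, 1.0, -0.0, 0.0]
force: [-2.5, -0.8, 4.9]
opening: 0.0347
grasp_force: 59.9
```

```bash
python3 look.py s1 side; python3 -c "
import cv2
i=cv2.imread('pics/s1.png')[190:330,200:420];cv2.imwrite('pics/s1c.png',cv2.resize(i,None,fx=3,fy=3))"
```

```text
13.75 [ 0.4568 -0.0101  0.0141] [-1.1  0.6  6.1]
dark 11766 [1489.7, 1019.0, 2276.5, 1266.5, 89.9] -0.6541 [293   0 347 255]
dark 815 [1701.8, 1342.8, 358.0, 349.3, 26.1] -0.7496 [386  99  51  35]
dark 479 [422.2, 175.5, 87.0, 66.9, 82.5] 0.0041 [241 177  27  25]
dark 894 [450.9, -165.9, 83.5, 81.8, 70.7] 0.0045 [287 261  36  31]
dark 3779 [1716.5, -291.4, 483.9, 287.3, 58.3] -0.7498 [565 267  75 102]
```

View pics/s1c.png

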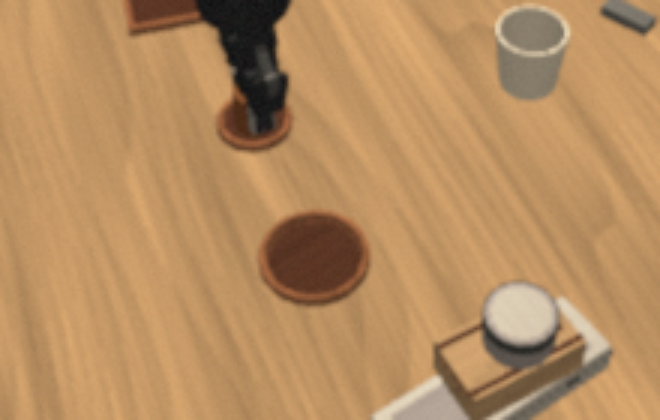

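The bottle is within the small dish (crop (255,110)) and the round tin is still on its box. I release and rise.

>>> {"fn": "carry_out", "kwargs": {"motion": [[0,0,0,0],[0,0,0,0],[0,0,0,0],[0,0,0,0],[0,0,-0.5,0],[0,0,-1,0],[0,0,-1,0],[0,0,-1,0]], "hand": 1}}

```text
t: 14.75
tool_pos: [0.4566, -0.0101, 0.0851]
tcp_rot: [0.0, 1.0, -0.0, 0.0]
force: [1.0, -1.3, -0.3]
opening: 0.0855
grasp_force: 0.0
```

>>> {"fn": "carry_out", "kwargs": {"motion": [[0,0,-1,0],[0,0,-1,0],[0,-1,-1,0],[-0.3,-1,-1,0],[-0.3,-1,0,0],[-0.3,-1,0,0],[-0.3,-1,0,0],[-0.3,-1,0,0]]}}

```text
t: 15.75
tool_pos: [0.4868, -0.1312, 0.164]
tcp_rot: [0.0, 1.0, -0.0, 0.0]
force: [0.3, -0.2, 1.0]
opening: 0.0853
grasp_force: 0.0
```

>>> {"fn": "carry_out", "kwargs": {"motion": [[-0.3,-1,0,0],[-0.3,-1,0,0],[-0.3,-1,0,0],[-0.3,-1,0,0],[-0.3,-1,0,0],[-0.3,-1,0,0],[-0.3,-1,0,0],[-0.3,-1,0,0]]}}

```text
t: 16.75
tool_pos: [0.5348, -0.2915, 0.1637]
tcp_rot: [0.0, 1.0, -0.0, -0.0]
force: [0.5, -0.1, -0.6]
opening: 0.0854
grasp_force: 0.0
```

>>> {"fn": "carry_out", "kwargs": {"motion": [[-0.3,-1,0,0],[-0.2,-0.65,0,0],[0,0,0,0]]}}

```text
t: 17.12
tool_pos: [0.5444, -0.3239, 0.1634]
tcp_rot: [0.001, 1.0, 0.0, -0.0]
force: [-0.5, -0.8, -0.5]
opening: 0.0857
grasp_force: 0.0
```

```bash
python3 look.py w2 wrist; cat > pile.py <<'E'
from h import *
import sys
c=dict(np.load(sys.argv[1]));W=cloud(c)
m=(abs(W[...,0]-.53)<.12)&(abs(W[...,1]+.32)<.1)
for n,z0,z1 in (("tin",.022,.035),("box",.054,.066),("rt",.084,.096)):
    P=W[m&(W[...,2]>z0)&(W[...,2]<z1)];print(n,len(P),rect(P) if len(P)>9 else 0, np.median(P[:,2]) if len(P) else 0)
E
python3 pile.py w2.npz
```

```text
17.175 [ 0.5443 -0.3233  0.1635] [-0.7  0.1  1. ]
dark 7090 [454.7, -166.4, 84.9, 81.9, 83.9] 0.0025 [444  31 101 100]
dark 541 [462.5, -35.8, 50.3, 15.1, 14.1] 0.0048 [624  63  16  57]
tin 5315 [524.5, -327.5, 174.4, 60.6, 12.2] 0.027154327406449297
box 3440 [538.5, -324.0, 92.5, 54.1, 7.1] 0.05920801583912935
rt 3955 [545.0, -323.4, 51.8, 51.5, -18.0] 0.08932912959290154
```

View pics/w2.png

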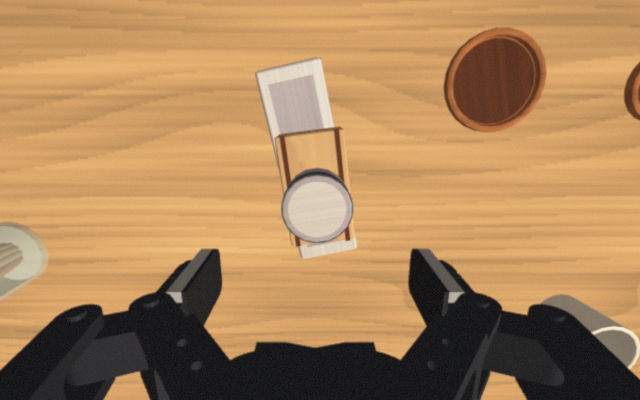

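The round tin is at (317,208) in the wrist view, centred between the fingers. I go down on it.

>>> {"fn": "carry_out", "kwargs": {"motion": [[-0.02,0,0.9,0],[0,0,1,0],[0,0,1,0],[0,0,1,0],[0,0,0.7,0],[0,0,0.25,0],[0,0,0,0]]}}

```text
t: 18.05
tool_pos: [0.5448, -0.3232, 0.0667]
tcp_rot: [0.0, 1.0, 0.0, -0.0]
force: [-0.2, -0.2, -1.1]
opening: 0.0854
grasp_force: 0.0
```

>>> {"fn": "carry_out", "kwargs": {"motion": [[0,0,0,0],[0,0,0,0],[0,0,0,0],[0,0,0,0],[0,0,0,0]], "hand": 0}}

```text
t: 18.68
tool_pos: [0.5452, -0.3234, 0.0678]
tcp_rot: [0.0, 1.0, -0.0, 0.001]
force: [-0.1, -0.6, 7.0]
opening: 0.0493
grasp_force: 62.4
```

>>> {"fn": "carry_out", "kwargs": {"motion": [[0,0,-0.2,0],[0,0,-0.6,0],[0,0,-1,0],[0,0,-1,0],[0,0,-1,0],[0,0,-0.5,0]]}}

```text
t: 19.42
tool_pos: [0.5451, -0.3233, 0.1548]
tcp_rot: [0.0, 1.0, -0.001, 0.001]
force: [-0.7, -0.6, -0.8]
opening: 0.0488
grasp_force: 62.1
```

>>> {"fn": "carry_out", "kwargs": {"motion": [[0.57,0.99,0,0],[0.57,0.99,0,0],[0.57,0.99,0,0],[0.57,0.99,0,0],[0.57,0.99,0,0],[0.57,0.99,0,0],[0.57,0.99,0,0],[0.55,0.99,0,0]]}}

```text
t: 20.42
tool_pos: [0.4535, -0.164, 0.1528]
tcp_rot: [0.0, 1.0, 0.0, -0.0]
force: [0.1, 0.5, -1.8]
opening: 0.049
grasp_force: 62.1
```

>>> {"fn": "carry_out", "kwargs": {"motion": [[0,0,1,0],[0,0,1,0],[0,0,1,0],[0,0,1,0],[0,0,0,0],[0,0,0,0]]}}

```text
t: 21.18
tool_pos: [0.4543, -0.1649, 0.0731]
tcp_rot: [0.0, 1.0, -0.0, 0.0]
force: [-0.4, -0.1, -0.5]
opening: 0.049
grasp_force: 62.2
```

```bash
python3 look.py w3 wrist; python3 - <<'E'
from h import *
from scipy.optimize import least_squares
c=dict(np.load("w3.npz"));W=cloud(c)
m=(np.hypot(W[...,0]-.454,W[...,1]+.165)<.055)
P=W[m&(W[...,2]>.0065)&(W[...,2]<.012)]
f=lambda q:np.hypot(P[:,0]-q[0],P[:,1]-q[1])-.041
s=least_squares(f,[.455,-.165],loss="soft_l1",f_scale=.003);print(len(P),s.x,np.std(s.fun))
R=W[m&(abs(W[...,2]-.096)<.008)];print("tin top",len(R),rect(R),np.median(R[:,2]))
E
```

```text
21.225 [ 0.4544 -0.1649  0.0734] [ 0.1  1.  -0.4]
dark 4922 [443.2, -161.8, 75.4, 53.3, 84.7] 0.0025 [265 157 110  81]
dark 633 [445.9, -30.1, 60.5, 21.9, -25.9] 0.0058 [488 167  66  78]
dark 2394 [454.7, -11.6, 54.7, 43.0, -28.9] 0.0032 [501 176  82  76]
2063 [ 0.45271145 -0.1642671 ] 0.0016515088271397593
tin top 12130 [450.9, -168.1, 61.1, 55.3, 52.8] 0.09472444691353024
```

View pics/w3.png

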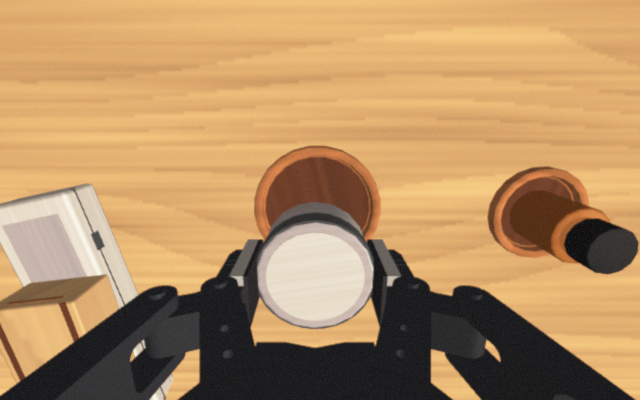

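The tin (317,272) hangs level over the dish (317,200), and the bottle stands upright in its dish. I lower the tin.

>>> {"fn": "carry_out", "kwargs": {"motion": [[0.03,0.03,1,0],[0,0,1,0],[0,0,0.7,0],[0,0,0.25,0],[0,0,0,0]]}}

```text
t: 21.85
tool_pos: [0.4535, -0.1641, 0.0137]
tcp_rot: [0.0, 1.0, 0.0, -0.0]
force: [-0.1, -0.4, -0.2]
opening: 0.0492
grasp_force: 62.2
```

>>> {"fn": "carry_out", "kwargs": {"motion": [[0,0,0.08,0],[0,0,0.05,0],[0,0,0,0]]}}

```text
t: 22.22
tool_pos: [0.4535, -0.1641, 0.0113]
tcp_rot: [0.0, 1.0, -0.0, 0.0]
force: [0.0, 0.3, -1.5]
opening: 0.0492
grasp_force: 62.2
```

>>> {"fn": "carry_out", "kwargs": {"motion": [[0,0,0.05,0],[0,0,0.0,0]]}}

```text
t: 22.48
tool_pos: [0.4536, -0.1641, 0.0108]
tcp_rot: [0.0, 1.0, -0.0, 0.0]
force: [-4.4, 1.7, 7.5]
opening: 0.0491
grasp_force: 63.4
```

>>> {"fn": "carry_out", "kwargs": {"motion": [[0,0,0,0],[0,0,0,0],[0,0,0,0],[0,0,0,0],[0,0,-0.5,0],[0,0,-1,0],[0,0,-1,0],[0,0,-1,0]], "hand": 1}}

```text
t: 23.48
tool_pos: [0.4535, -0.1641, 0.0815]
tcp_rot: [0.0, 1.0, -0.0, 0.0]
force: [0.6, 0.6, -0.0]
opening: 0.0854
grasp_force: 0.0
```

>>> {"fn": "carry_out", "kwargs": {"motion": [[-0.4,-1,-1,0],[-0.55,-1,-1,0],[-0.55,-1,-1,0],[-0.55,-1,0,0],[-0.55,-1,0,0],[-0.55,-1,0,0],[-0.55,-1,0,0],[-0.55,-1,0,0]]}}

```text
t: 24.48
tool_pos: [0.5387, -0.3248, 0.1409]
tcp_rot: [0.0, 1.0, -0.0, 0.0]
force: [-0.0, 0.3, 0.3]
opening: 0.0855
grasp_force: 0.0
```

>>> {"fn": "carry_out", "kwargs": {"motion": [[0,0,0,-0.7],[0,0,0,-0.7],[0,0,0,0]]}}

```text
t: 24.85
tool_pos: [0.5384, -0.3242, 0.1407]
tcp_rot: [-0.061, 0.998, -0.0, 0.0]
force: [0.5, -0.4, -1.2]
opening: 0.0858
grasp_force: 0.0
```

```bash
python3 look.py w4 wrist;python3 pile.py w4.npz
```

```text
24.9 [ 0.5384 -0.3242  0.1406] [-0.2 -0.4 -0.8]
dark 3244 [454.6, -169.4, 81.8, 79.2, -5.9] 0.0028 [462  59 107 102]
tin 6088 [524.6, -327.3, 174.4, 61.3, 12.1] 0.027140067275579993
box 8675 [538.8, -324.0, 92.9, 54.2, 7.2] 0.05923399157602513
rt 0 0 0
```

View pics/w4.png

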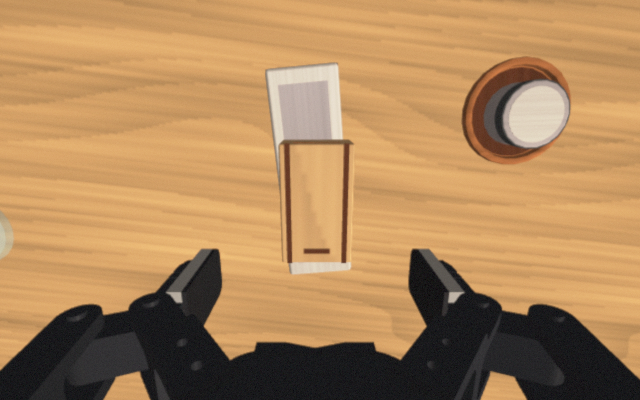

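The round tin sits in the wide dish at about (520,110), and the box (316,200) is aligned with the fingers. I grip it above the pencil tin's lid.

>>> {"fn": "carry_out", "kwargs": {"motion": [[0,0,1,0],[0,0,1,0],[0,0,1,0],[0,0,1,0],[0,0,0.9,0],[0,0,0.4,0],[0,0,0,0]]}}

```text
t: 25.78
tool_pos: [0.5383, -0.3241, 0.0337]
tcp_rot: [-0.061, 0.998, 0.0, -0.0]
force: [0.2, -0.7, 0.6]
opening: 0.0854
grasp_force: 0.0
```

>>> {"fn": "carry_out", "kwargs": {"motion": [[0,0,0,0],[0,0,0,0],[0,0,0,0],[0,0,0,0],[0,0,0,0]], "hand": 0}}

```text
t: 26.4
tool_pos: [0.5388, -0.3244, 0.0352]
tcp_rot: [-0.061, 0.998, -0.0, 0.001]
force: [-0.3, 0.4, 5.2]
opening: 0.0528
grasp_force: 64.6
```

>>> {"fn": "carry_out", "kwargs": {"motion": [[0,0,-0.2,0],[0,0,-0.6,0],[0,0,-1,0],[0,0,-1,0],[0,0,-1,0],[0,0,-1,0],[0,0,-1,0]]}}

```text
t: 27.28
tool_pos: [0.5383, -0.3241, 0.1516]
tcp_rot: [-0.061, 0.998, -0.0, 0.0]
force: [0.9, -0.3, -2.0]
opening: 0.0529
grasp_force: 63.5
```

>>> {"fn": "carry_out", "kwargs": {"motion": [[0,0,0,0.72],[0,0,0,0.72],[0,0,0,0.72],[0,0,0,0.72],[0.3,0.5,0,0],[0.3,1,0,0],[0.3,1,0,0],[0.3,1,0,0]]}}

```text
t: 28.28
tool_pos: [0.5233, -0.2498, 0.1503]
tcp_rot: [0.064, 0.998, -0.0, 0.0]
force: [-0.8, -0.5, -2.4]
opening: 0.0531
grasp_force: 63.6
```

>>> {"fn": "carry_out", "kwargs": {"motion": [[0.3,1,0,0],[0.3,1,0,0],[0.3,1,0,0],[0.3,1,0,0],[0.3,1,0,0],[0.3,1,0,0],[0.3,1,0,0],[0.3,1,0,0]]}}

```text
t: 29.28
tool_pos: [0.4965, -0.0854, 0.1501]
tcp_rot: [0.065, 0.998, -0.0, 0.0]
force: [0.4, 0.4, -1.5]
opening: 0.0528
grasp_force: 63.6
```

>>> {"fn": "carry_out", "kwargs": {"motion": [[0.3,1,0,0],[0.3,1,0,0],[0.3,1,0,0],[0.3,1,0,0],[0.3,1,0,0],[0.3,1,0,0],[0.3,1,0,0],[0.3,1,0,0]]}}

```text
t: 30.28
tool_pos: [0.4694, 0.0794, 0.1501]
tcp_rot: [0.065, 0.998, 0.0, 0.0]
force: [0.6, 0.9, -1.6]
opening: 0.0525
grasp_force: 63.6
```

>>> {"fn": "carry_out", "kwargs": {"motion": [[0.3,1,0,0],[0.3,1,0,0],[0.3,1,0,0],[0.3,1,0,0],[0.22,0.75,0,0],[0,0,1,0],[0,0,1,0],[0,0,0,0]]}}

```text
t: 31.28
tool_pos: [0.453, 0.1752, 0.1075]
tcp_rot: [0.065, 0.998, -0.001, -0.002]
force: [-0.3, -0.0, -2.0]
opening: 0.0528
grasp_force: 63.5
```

```bash
python3 look.py w5 wrist; python3 look.py t5 top
```

```text
31.325 [0.4536 0.1754 0.1089] [ 0.4 -0.3 -1.6]
dark 918 [473.2, 290.2, 166.5, 2.2, -7.7] 0.0051 [447  96  31 199]
dark 18710 [496.2, 333.8, 189.7, 74.7, -7.8] 0.0022 [458 104 131 222]
dark 3283 [409.8, 180.0, 74.1, 25.7, 82.7] 0.0022 [267 126  98  34]
dark 1682 [456.5, -5.5, 52.7, 41.5, 16.4] 0.0033 [ 67 200  60  62]
31.375 [0.454  0.1756 0.1098] [ 0.3  0.5 -2. ]
dark 14031 [1522.0, 846.4, 1529.1, 745.9, 73.1] -0.7486 [  0   0 305  72]
dark 17473 [1337.6, -797.3, 1601.0, 772.1, -89.1] -0.75 [316   0 324  78]
dark 486 [841.1, 220.5, 71.1, 68.5, 28.4] 0.0127 [223  94  26  25]
dark 532 [565.7, 322.2, 88.3, 67.3, 83.7] 0.0042 [175 187  37  25]
dark 435 [451.8, -164.6, 84.9, 80.3, -89.1] 0.0048 [356 231  32  31]
dark 488 [115.3, 749.5, 61.1, 55.0, 11.6] 0.0026 [  7 358  21  28]
```

View pics/w5.png

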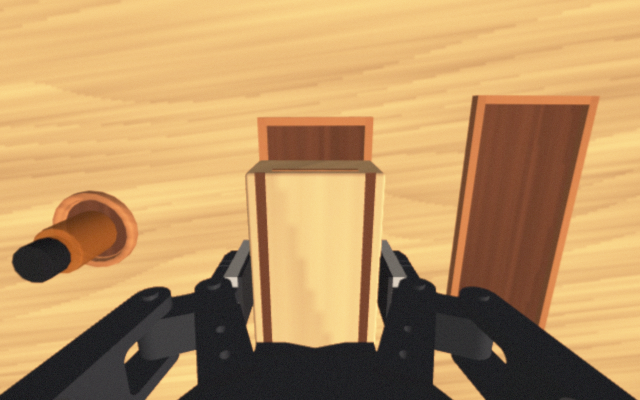

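The box (315,260) is in line with the short tray (315,140); the bottle stands in its dish. I lower the box.

>>> {"fn": "carry_out", "kwargs": {"motion": [[0.06,0,1,0],[0,0,1,0],[0,0,1,0],[0,0,1,0],[0,0,0.5,0],[0,0,0.2,0],[0,0,0,0]]}}

```text
t: 32.25
tool_pos: [0.4529, 0.1762, 0.0162]
tcp_rot: [0.065, 0.998, 0.0, 0.0]
force: [-0.2, 0.3, -2.2]
opening: 0.0528
grasp_force: 63.6
```

>>> {"fn": "carry_out", "kwargs": {"motion": [[0,0,0.1,0],[0,0,0.05,0],[0,0,0,0]]}}

```text
t: 32.62
tool_pos: [0.4528, 0.1762, 0.0132]
tcp_rot: [0.065, 0.998, 0.0, 0.0]
force: [0.7, -0.4, -1.9]
opening: 0.0528
grasp_force: 63.6
```

>>> {"fn": "carry_out", "kwargs": {"motion": [[0,0,0.1,0],[0,0,0,0]]}}

```text
t: 32.88
tool_pos: [0.4527, 0.1761, 0.0109]
tcp_rot: [0.065, 0.998, -0.0, -0.0]
force: [-0.1, -0.2, -1.4]
opening: 0.053
grasp_force: 63.6
```

>>> {"fn": "carry_out", "kwargs": {"motion": [[0,0,0.05,0],[0,0,0,0]]}}

```text
t: 33.12
tool_pos: [0.4529, 0.1762, 0.0102]
tcp_rot: [0.065, 0.998, 0.0, 0.0]
force: [-2.0, -0.5, -0.1]
opening: 0.0527
grasp_force: 63.7
```

>>> {"fn": "carry_out", "kwargs": {"motion": [[0,0,0,0],[0,0,0,0],[0,0,0,0],[0,0,0,0],[0,0,-0.5,0],[0,0,-1,0],[0,0,-1,0],[0,0,-1,0]], "hand": 1}}

```text
t: 34.12
tool_pos: [0.4528, 0.1762, 0.0815]
tcp_rot: [0.065, 0.998, 0.0, 0.0]
force: [0.1, 0.2, 0.1]
opening: 0.0854
grasp_force: 0.0
```

>>> {"fn": "carry_out", "kwargs": {"motion": [[0,0,-1,0],[0,0,-1,0],[0,0,-1,0],[-0.27,-1,0,0],[-0.27,-1,0,0],[-0.27,-1,0,0],[-0.27,-1,0,0],[-0.27,-1,0,0]]}}

```text
t: 35.12
tool_pos: [0.4667, 0.0728, 0.1408]
tcp_rot: [0.065, 0.998, 0.0, 0.0]
force: [0.7, 0.9, -0.0]
opening: 0.0852
grasp_force: 0.0
```

>>> {"fn": "carry_out", "kwargs": {"motion": [[-0.27,-1,0,0],[-0.27,-1,0,0],[-0.27,-1,0,0],[-0.27,-1,0,0],[-0.27,-1,0,0],[-0.27,-1,0,0],[-0.27,-1,0,0],[-0.27,-1,0,0]]}}

```text
t: 36.12
tool_pos: [0.4888, -0.0915, 0.1408]
tcp_rot: [0.065, 0.998, 0.0, 0.0]
force: [0.7, 0.4, 0.3]
opening: 0.0857
grasp_force: 0.0
```

>>> {"fn": "carry_out", "kwargs": {"motion": [[-0.27,-1,0,0],[-0.27,-1,0,0],[-0.27,-1,0,0],[-0.27,-1,0,0],[-0.27,-1,0,0],[-0.27,-1,0,0],[-0.27,-1,0,0],[-0.27,-1,0,0]]}}

```text
t: 37.12
tool_pos: [0.511, -0.2564, 0.1401]
tcp_rot: [0.065, 0.998, 0.0, -0.0]
force: [-0.2, 0.6, -0.5]
opening: 0.0855
grasp_force: 0.0
```

>>> {"fn": "carry_out", "kwargs": {"motion": [[-0.27,-1,0,0],[-0.27,-1,0,0],[-0.27,-1,0,0],[-0.16,-0.6,0,-0.97],[0,0,0,-0.97],[0,0,0,-0.97],[0,0,0,-0.97],[0,0,0,0]]}}

```text
t: 38.12
tool_pos: [0.5209, -0.3295, 0.1401]
tcp_rot: [-0.104, 0.995, 0.0, -0.0]
force: [-0.1, 0.4, 0.2]
opening: 0.0855
grasp_force: 0.0
```

```bash
python3 look.py w6 wrist;python3 pile.py w6.npz; python3 -c "
from h import *
W=cloud(dict(np.load('w6.npz')))
m=(abs(W[...,0]-.525)<.12)&(abs(W[...,1]+.328)<.1)&(W[...,2]>.0255)
print(rect(W[m]))"
```

```text
38.175 [ 0.5208 -0.3294  0.1401] [-0.1  0.2 -0.8]
dark 3072 [453.5, -169.4, 83.1, 79.4, -8.3] 0.0028 [464 101 105  96]
tin 13265 [525.6, -329.6, 174.6, 56.2, 12.1] 0.027208117420172873
box 0 0 0
rt 0 0 0
[524.7, -329.7, 171.3, 140.4, -22.3]
```

View pics/w6.png

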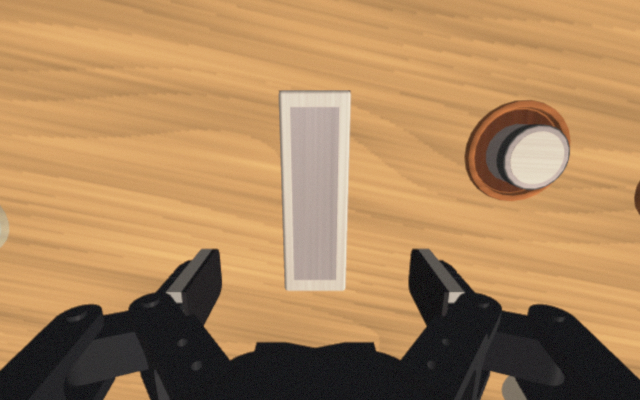

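The pencil tin (316,190) lies alone, aligned with the fingers; the round tin is in its dish at (520,150). I grip it at the middle.

>>> {"fn": "carry_out", "kwargs": {"motion": [[-0.22,-0.05,1,0],[0,0,1,0],[0,0,1,0],[0,0,1,0],[0,0,1,0],[0,0,1,0],[0,0,0.65,0],[0,0,0,0]]}}

```text
t: 39.17
tool_pos: [0.5249, -0.3287, 0.006]
tcp_rot: [-0.104, 0.995, 0.0, -0.001]
force: [-0.4, 0.6, 0.7]
opening: 0.0855
grasp_force: 0.0
```

>>> {"fn": "carry_out", "kwargs": {"motion": [[0,0,0,0],[0,0,0,0],[0,0,0,0],[0,0,0,0],[0,0,0,0]], "hand": 0}}

```text
t: 39.8
tool_pos: [0.5258, -0.3293, 0.0084]
tcp_rot: [-0.104, 0.995, -0.001, 0.001]
force: [0.3, 0.1, 6.6]
opening: 0.0546
grasp_force: 65.0
```

>>> {"fn": "carry_out", "kwargs": {"motion": [[0,0,-0.2,0],[0,0,-0.6,0],[0,0,-1,0],[0,0,-1,0],[0,0,-1,0],[0,0,-1,0],[0,0,-1,0],[0,0,-1,0]]}}

```text
t: 40.8
tool_pos: [0.5253, -0.3289, 0.1445]
tcp_rot: [-0.104, 0.995, 0.0, 0.0]
force: [-0.2, 0.0, -2.4]
opening: 0.0543
grasp_force: 63.8
```

>>> {"fn": "carry_out", "kwargs": {"motion": [[0,0,0,0.99],[0,0,0,0.99],[0,0,0,0.99],[0,0,0,0.98],[0.18,0.6,0,0],[0.18,1,0,0],[0.18,1,0,0],[0.18,1,0,0]]}}

```text
t: 41.8
tool_pos: [0.5207, -0.2539, 0.1433]
tcp_rot: [0.067, 0.998, 0.0, 0.0]
force: [0.3, -0.4, -3.1]
opening: 0.0547
grasp_force: 63.9
```

>>> {"fn": "carry_out", "kwargs": {"motion": [[0.18,1,0,0],[0.18,1,0,0],[0.18,1,0,0],[0.18,1,0,0],[0.18,1,0,0],[0.18,1,0,0],[0.18,1,0,0],[0.18,1,0,0]]}}

```text
t: 42.8
tool_pos: [0.5139, -0.0919, 0.1432]
tcp_rot: [0.068, 0.998, -0.0, 0.0]
force: [-0.2, 0.2, -2.9]
opening: 0.0546
grasp_force: 63.9
```

>>> {"fn": "carry_out", "kwargs": {"motion": [[0.18,1,0,0],[0.18,1,0,0],[0.18,1,0,0],[0.18,1,0,0],[0.18,1,0,0],[0.18,1,0,0],[0.18,1,0,0],[0.18,1,0,0]]}}

```text
t: 43.8
tool_pos: [0.5068, 0.0705, 0.1431]
tcp_rot: [0.068, 0.998, 0.0, 0.0]
force: [0.2, -0.1, -2.4]
opening: 0.0546
grasp_force: 63.9
```

>>> {"fn": "carry_out", "kwargs": {"motion": [[0.18,1,0,0],[0.18,1,0,0],[0.18,1,0,0],[0.18,1,0,0],[0.18,1,0,0],[0.18,1,0,0],[0.18,1,0,0],[0.18,1,0,0]]}}

```text
t: 44.8
tool_pos: [0.5001, 0.233, 0.1431]
tcp_rot: [0.068, 0.998, -0.0, -0.0]
force: [0.7, -0.7, -3.5]
opening: 0.0548
grasp_force: 63.9
```

>>> {"fn": "carry_out", "kwargs": {"motion": [[0.18,1,0,0],[0.18,1,0,0],[0.18,1,0,0],[0.18,1,0,0],[0.1,1,0,0],[0,0,0,0],[0,0,0,0]]}}

```text
t: 45.68
tool_pos: [0.4975, 0.3329, 0.143]
tcp_rot: [0.068, 0.998, -0.0, -0.0]
force: [-0.3, -0.4, -2.1]
opening: 0.0547
grasp_force: 64.0
```

```bash
python3 look.py w7 wrist; python3 -c "
from h import *
W=cloud(dict(np.load('w7.npz')))
m=(W[...,2]>.15)&(W[...,2]<.18)&(abs(W[...,1]-.33)<.05)&(W[...,0]>.39)
print('tin',rect(W[m]),np.nanmin(W[m],0),np.nanmax(W[m],0))"
```

```text
45.725 [0.4976 0.3326 0.143 ] [ 0.6 -0.1 -2. ]
dark 2198 [452.1, 174.6, 113.2, 76.0, -7.5] 0.0024 [ 80  94 101 128]
dark 341 [620.0, 606.7, 39.0, 7.4, 2.5] 0.0123 [604 256  23  40]
tin [472.8, 335.3, 125.7, 82.3, -7.6] [0.4067995  0.29204592 0.15010051] [0.537428   0.37372217 0.17999346]
```

View pics/w7.png

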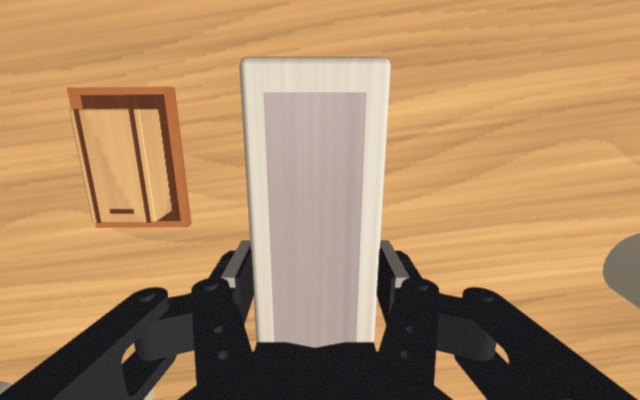

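The box sits flat in the short tray (125,160). The pencil tin (315,200) hides the long tray directly below. My tray estimates agree within 2 mm against 10 mm of clearance, so I lower it.

>>> {"fn": "carry_out", "kwargs": {"motion": [[0,0,1,0],[0,0,1,0],[0,0,1,0],[0,0,1,0],[0,0,1,0],[0,0,0.8,0],[0,0,0.4,0],[0,0,0,0]]}}

```text
t: 46.72
tool_pos: [0.4974, 0.3329, 0.0187]
tcp_rot: [0.068, 0.998, -0.0, -0.0]
force: [-0.4, -0.4, -2.0]
opening: 0.0547
grasp_force: 64.0
```

```bash
python3 look.py s7 side; python3 -c "
import cv2
i=cv2.imread('pics/s7.png')[110:240,200:400];cv2.imwrite('pics/s7c.png',cv2.resize(i,None,fx=4,fy=4,interpolation=cv2.INTER_CUBIC))"
```

```text
46.775 [0.4977 0.333  0.0194] [-0.3 -0.5 -2.5]
dark 34086 [1275.6, 796.7, 2712.9, 1698.3, 89.9] -0.7457 [181   0 459 388]
dark 621 [-252.6, 1219.8, 549.8, 150.9, -73.6] -0.1613 [ 5 73 43 36]
dark 395 [37.4, 1287.8, 587.4, 239.2, -53.7] -0.1699 [43 74 81 15]
dark 677 [496.9, 328.2, 208.0, 95.7, -8.2] 0.0055 [228 139  70  29]
dark 531 [450.5, 171.8, 124.4, 89.0, -9.6] 0.0069 [240 174  47  28]
dark 496 [448.1, -169.2, 84.7, 78.8, -25.1] 0.0052 [286 263  37  29]
```

View pics/s7c.png

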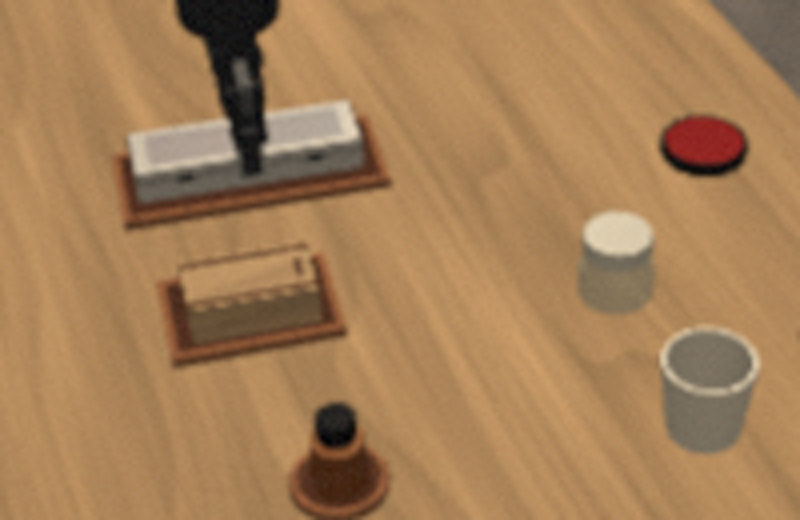

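The tin hovers just above the long tray (crop (250,165)) with space on all sides. I lower the rest of the way.

>>> {"fn": "carry_out", "kwargs": {"motion": [[0,0,0.15,0],[0,0,0.1,0],[0,0,0.05,0],[0,0,0,0]]}}

```text
t: 47.28
tool_pos: [0.4975, 0.3329, 0.0131]
tcp_rot: [0.068, 0.998, -0.0, 0.0]
force: [0.4, -0.0, -3.5]
opening: 0.0547
grasp_force: 64.0
```

>>> {"fn": "carry_out", "kwargs": {"motion": [[0,0,0.06,0],[0,0,0,0]]}}

```text
t: 47.52
tool_pos: [0.4975, 0.3329, 0.0118]
tcp_rot: [0.068, 0.998, -0.0, -0.0]
force: [-0.0, -0.3, -3.2]
opening: 0.0546
grasp_force: 64.0
```

>>> {"fn": "carry_out", "kwargs": {"motion": [[0,0,0.06,0],[0,0,0,0]]}}

```text
t: 47.78
tool_pos: [0.4976, 0.333, 0.0114]
tcp_rot: [0.068, 0.998, 0.0, 0.0]
force: [-4.1, -1.0, 5.2]
opening: 0.0547
grasp_force: 65.0
```

Contact with the floor; I release and rise.

>>> {"fn": "carry_out", "kwargs": {"motion": [[0,0,0,0],[0,0,0,0],[0,0,0,0],[0,0,0,0],[0,0,-0.5,0],[0,0,-1,0],[0,0,-1,0],[0,0,-1,0]], "hand": 1}}

```text
t: 48.78
tool_pos: [0.4977, 0.333, 0.0829]
tcp_rot: [0.068, 0.998, 0.0, 0.0]
force: [-0.2, 0.4, -0.7]
opening: 0.0854
grasp_force: 0.0
```

>>> {"fn": "carry_out", "kwargs": {"motion": [[0,0,-1,0],[0,0,-1,0],[0,0,-1,0],[0,0,-1,0],[0,1,0,0],[0,1,0,0],[0,1,0,0],[0,1,0,0]]}}

```text
t: 49.78
tool_pos: [0.5083, 0.4138, 0.1599]
tcp_rot: [0.068, 0.998, -0.0, -0.0]
force: [-0.5, 0.3, 0.1]
opening: 0.0856
grasp_force: 0.0
```

```bash
python3 look.py s8 side; python3 -c "
import cv2
from h import *
i=cv2.imread('pics/s8.png')[110:310,200:400];cv2.imwrite('pics/s8c.png',cv2.resize(i,None,fx=3,fy=3,interpolation=cv2.INTER_CUBIC))
W=cloud(dict(np.load('s8.npz')))
for n,x,y,z,d in (('tin',.497,.332,.031,.1),('box',.452,.175,.035,.06),('rt',.453,-.164,.033,.04),('ink',.456,-.01,.065,.03)):
    P=W[(np.hypot(W[...,0]-x,W[...,1]-y)<d)&(abs(W[...,2]-z)<.006)]
    print(n,len(P),rect(P),np.median(P[:,2]))"
```

```text
49.825 [0.5083 0.4155 0.1598] [-1.6  1.3 -0.4]
dark 38234 [1394.9, 790.1, 2718.0, 1465.4, -89.8] -0.7468 [257   0 383 388]
dark 919 [488.7, 1252.2, 520.1, 156.3, 68.2] -0.1304 [199  30  36  37]
dark 3555 [28.0, 1234.2, 530.5, 478.4, -0.8] -0.1291 [ 39  46 127  43]
dark 981 [2108.4, 358.5, 219.4, 34.8, 89.1] -0.1654 [582  67  58  54]
dark 1067 [-363.7, 1513.3, 1361.8, 193.5, -72.4] -0.1747 [ 0 72 48 52]
dark 677 [496.2, 326.2, 207.4, 94.0, -7.4] 0.007 [228 139  70  29]
dark 551 [448.4, 172.0, 124.7, 89.4, -6.9] 0.0069 [239 174  48  29]
dark 356 [-11.3, -49.4, 285.5, 195.7, -11.4] 0.0012 [ 29 261 132  83]
dark 513 [449.1, -169.2, 86.9, 79.9, -23.0] 0.0054 [286 262  38  31]
tin 678 [494.5, 332.8, 174.3, 64.6, -7.9] 0.03121482618659638
box 450 [449.8, 176.1, 92.6, 61.9, -10.2] 0.035382215330332534
rt 357 [450.9, -164.7, 52.2, 50.8, -84.2] 0.03362425199131691
ink 83 [454.4, -10.9, 27.1, 24.8, 70.5] 0.0651374085853148
```

View pics/s8c.png

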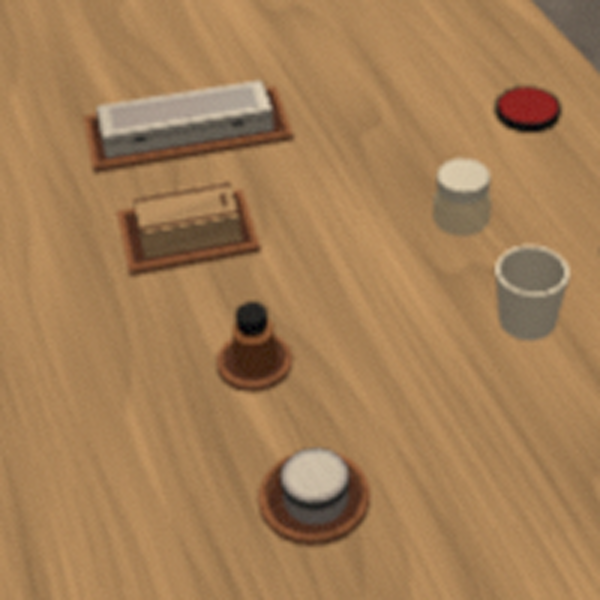

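All four stand flat in place: tops are at 31, 35, 33 and 65 mm, which matches a 3 mm floor. The cup and jar are untouched and the gripper is clear.

```bash
python3 -c "
from bench import sign_off
print(sign_off())"
```

```text
the job is handed in; nothing more can be done
None
```

All four things were placed in the order asked, each flat and upright in its own tray or dish, with the water cup and paint jar left where they stood; I handed the job in at about 50 s of the 128 s allowed.

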